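Roll a seed-coating jar up the loading ramp of a jar roller and close its retaining arm

TASK

Load the jar roller without picking anything up: with your fingertips, push the white blue-capped jar that lies at the foot of the ramp slowly up the ramp, keeping it under your fingers so that it never runs free or rolls back, until it drops home on the two black rollers in front of the red stops. Then push the yellow retaining arm round until it is fully closed across the front of the jar. Do not lift or shove the jar hard, and leave the other things on the bench where they are.

Things in the scene. Friction and masses are not known exactly. Their poses are not given: they have to be found in the camera images.
- jar: White screw-top jar lying on its side, blue ribbed cap, pale label. 80 mm diameter, 128 mm long, 0.44 to 0.75 kg, rigid. Origin: on its axis, halfway along, 40 mm above what it lies on. y = its long axis, towards the cap; x and z turn as it rolls. Starts on the flat landing below the ramp, axis across the ramp within 3 degrees. Rolls or slides when pushed; smooth plastic. Let go on the slope, it rolls back.
- jar_roller: Cream and grey jar roller, fixed to the bench. Origin: on the bench, under the middle between its two rollers. x is level, uphill along the ramp to the machine's back; y across it, along the rollers; z up. The mm figures x, y, z in these notes are in this frame. Bearing plates at y = -85 to -75 and 75 to 85, x = -56 to 56, 40 mm high. Control housing at x = 61 to 151, 170 mm wide, 97 mm high.
- ramp: The black ramp, fixed part of the machine. Origin: middle of the foot of the slope, on its surface, at x = -171, y = 0, z = 4 of the machine. Its x runs up the slope (12 degrees, 140 mm long, up to the front roller), y across, z square to the surface: a jar's axis on the slope has z = 40 mm here. Grey guides 12 mm high, inner faces 75 mm either side of the middle, run along slope and landing.
- landing (a point): Middle of the flat landing at the foot of the ramp, on its surface: x = -227, y = 0, z = 4. The landing runs from x = -283 to -171, with a lip 10 mm high at its outer end. The jar starts with its origin at x = -238 to -205, y within 6 mm of 0.
- seat (a point): Where the jar's origin lies when it is home: x = 0, y = 0, z = 66. Two black rollers (28 mm diameter, 140 mm long, tops at z = 34, axes at x = -28 and 28) carry it; they do not turn while the motor is off. The jar's axis passes over the front roller at x = -28, z = 74, then drops 8 mm into the dip by itself from about x = -22 on, and stays. Its top is then at z = 106.
- stop (a point): Middle between the tips of the two red stops behind the rollers: x = 43, y = 0, z = 66; 3 mm behind a jar that is home. Stops 22 mm diameter, at y = -35 and 35.
- retaining_arm (a joint): Angle (rad) of the yellow retaining arm, turning level about its upright post. 0 = fully closed, at its limit, pointing along the machine's +y across the front of the jar, 10 mm clear of a jar that is home. Grows as it swings out; at 1.57 it points along -x, beside the ramp. Starts 1.55 to 1.9, limit 2.0. Stays where left; friction about 1 N at its end. A jar passes only above about 1.5.
- pivot (a point): Pivot axis of the retaining arm at the arm's mid-height: x = -54, y = -93, z = 70. Steel post below it 18 mm diameter, hub 22 mm diameter, top at z = 86.
- bar_end (a point): Centre of the arm's black rubber end, 122 mm from the pivot axis; 18 mm diameter, 26 mm high. The yellow bar between is 8 mm thick and 20 mm high (z = 60 to 80), so a fingertip reaching down to z = 45 to 55 meets it; the ramp under the closed arm is no higher than z = 30.
- spare_jar: Bystander: the same kind of jar with a green cap, standing upright, 80 mm diameter, 128 mm high. Origin: centre of its underside.
- cup_stack: Bystander: stack of white paper cups, 76 mm diameter, 119 mm high. Origin: centre of its underside.
- sample_tin: Bystander: round metal tin, 67 mm diameter, 46 mm high. Origin: centre of its underside.
- calculator: Bystander: grey desk calculator, 150 x 90 x 18 mm. Origin: centre of its underside.
- count_plate: Bystander: dark seed-counting plate with blue dots, 120 x 160 x 8 mm and a short handle. Origin: centre of its underside.
- scoop: Bystander: aluminium seed scoop 85 x 55 x 32 mm with an 85 mm black handle. Origin: centre of the pan's underside.
- tape_roll: Bystander: roll of tan tape lying flat, 90 mm diameter, 24 mm high. Origin: centre of its underside.
There are look-alikes about, which are no part of the job. What is shaped like the jar but orange or pink is not meant.

How it is judged (in metres and radians):
On the way, in this order (a step that is already met when the one before it is completed fails the run):
1. the jar is on the slope with the fingers bearing on it (x of jar in the frame of ramp between 0.06 and 0.135 m and contact force between the fingers and jar above 0.2 N), for 0.05 s.
2. the jar lies home on both rollers, at rest, with the retaining arm still open (x of jar in the frame of jar_roller between -0.01 and 0.01 m and z of jar in the frame of jar_roller between 0.06 and 0.071 m and angle between the y axis of jar and the y axis of jar_roller, either way round below 0.08 rad and linear speed of jar below 0.02 m/s and value of joint retaining_arm above 0.5 rad), for 0.3 s.
3. the retaining arm is fully closed (value of joint retaining_arm below 0.1 rad), for 0.1 s.
At the end, for the whole second after the job is handed in: The jar lies at rest in the dip between the two rollers (axis within 10 mm of the middle, within 5 mm of its resting height and square to the machine within 0.08 rad), the retaining arm is closed to within 0.10 rad, and every bystander is within 30 mm of where it began (x of jar in the frame of jar_roller between -0.01 and 0.01 m and z of jar in the frame of jar_roller between 0.06 and 0.071 m and angle between the y axis of jar and the y axis of jar_roller, either way round below 0.08 rad and linear speed of jar below 0.02 m/s and value of joint retaining_arm below 0.1 rad and distance of each of spare_jar, cup_stack, sample_tin, calculator, count_plate, scoop, tape_roll from where it was at the start of the episode below 0.03 m); the robot touches nothing.
It fails at once if the jar runs free on the slope: faster than 0.25 m/s with nothing of the robot touching it (x of jar in the frame of ramp between 0.01 and 0.135 m and contact force between each of the arm, the fingers and jar below 0.02 N and linear speed of jar above 0.25 m/s).
It fails at once if the jar is lifted: more than 25 mm off the ramp (z of jar in the frame of ramp above 0.065 m).
It fails at once if the jar is pressed with more than 30 N (contact force between any of the fingers, the arm and jar above 30 N).
It fails at once if a bystander is moved more than 30 mm (distance of any of spare_jar, cup_stack, sample_tin, calculator, count_plate, scoop, tape_roll from where it was at the start of the episode above 0.03 m).
It also fails if it takes over 64 s, if anything falls off the work surface, if the arm or the gripper's body presses on something with over 40 N, if the wrist force passes 120 N, or if a joint passes its speed limit or range.

ROBOT

A 7-joint arm with a two-finger parallel gripper is mounted at the origin on the work surface. World frame = base frame: x ahead of the robot, y to its left, z up, the work surface at z = 0. Lengths are in mm, angles in rad, forces in N, time in s.
With the tool pointing down it reaches from about 425 to 875 mm from the base axis. Payload 8.4 kg.
Tool frame: the origin (TCP) lies midway between the tips of the shut fingers; the grasp point (between the pads) lies 19 mm behind it; z points along the fingers, y is the direction in which the jaws open and shut (so a half turn about z gives the same grasp; the last joint's range is limited). The gripper opens to 85 mm and grips with 20 to 120 N. Pads are 22 mm wide; open, the fingers measure 114 mm over their backs; the gripper's body (76 mm by 85 mm) begins 54 mm behind the grasp point. The pads swing forward as they close: fully open they stand 13 mm farther back than shut.
Start: joints at [1.052, 0.333, 0.04, 1.465, -0.013, 1.343, -0.059], TCP at [264.901, -593.542, 231.308] pointing down, gripper open.
Joint ranges: [-2.58, 2.58], [-0.38, 2.09], [-1.3, 1.39], [0.25, 2.4], [-1.5, 4.64], [0.08, 2.09], [-2.65, 2.65]. Speed limits (rad/s): [2.22, 2.22, 2.79, 2.79, 3.14, 3.14, 3.14].

INTERFACE

Orientations are given as a rotation vector (axis times angle).
In Python, from station import ctrl gives the robot as it stands. The module is installed in compiled form; this text tells all that it offers. Calls block until the motion is done:
- ctrl.move_to(position, orientation): joint-space move of the TCP to a pose.
- ctrl.line_to(position, ori=None, speed=150, force_limit=None): straight line of the TCP; ori=None keeps the orientation; speed is the mean speed in mm/s. With force_limit (N) it stops when the force on the tool has changed by that much, and returns True; else False.
- ctrl.move_j(angles): joint-space move.
- ctrl.release() and ctrl.grasp(grip_force=None): open the fingers fully, or close them until they stop; grip_force is the grip in N (None keeps the last).
- ctrl.wait(seconds).
- ctrl.solve_ik(position, orientation): joint angles nearest the present ones, or None.
- ctrl.get_image(name): name is "scene" or "side" or "wrist"; returns a dict with "img" (480x640x3 uint8, red, green, blue), "mtx" (3x3 intrinsics, pixels), "R" (3x3) and "t" (3): a world point X has camera coordinates R X + t. Camera axes: x right, y down, z forward; pixel columns grow to the right and rows downward; lengths in mm; the calibration is good to about 2 mm. A picture is of the moment at which its call begins. There is no depth.
A pose or a line that the arm cannot do raises ctrl.Unreachable and nothing moves.
- ctrl.finish_job(): hands the job in, once; it reports no verdict.
Readings, each from a call of its own:
- ctrl.current_t(): time.
- ctrl.current_q(): joint angles.
- ctrl.current_qvel(): joint speeds.
- ctrl.current_tau(): joint torques, N m.
- ctrl.current_ee_pos(): TCP position.
- ctrl.current_ee_rot(): TCP orientation.
- ctrl.current_wrist_force(): force on the tool from outside, world axes, zero at the start.
- ctrl.current_torque(): the same for the moment, N m.
- ctrl.current_width(): opening from 0.0 (shut) to 1.0 (fully open).
Only numpy, scipy, OpenCV 4.12 (cv2) and the standard library are available. Lean on these libraries where they do the work, as an engineer would, in place of code of your own. Each camera call takes 0.05 s, during which the arm holds its last target.

## Working session

There is one attempt and no reset: what is moved stays moved. The work goes in short steps, each a Python script; the robot and the scene stay as the last script left them, time stands still between calls to the robot, and variables do not carry over. Pictures are saved under pics/ and viewed, and the job is handed in when it is done.

```bash
mkdir -p pics
python3 - <<'E'
from station import ctrl
import cv2
for n in("scene","side","wrist"):
    d=ctrl.get_image(n); cv2.imwrite(f"pics/{n}0.png",d["img"][:,:,::-1])
    print(n,d["mtx"].tolist(),(-d["R"].T@d["t"]).tolist(),d["R"].round(3).tolist())
print(ctrl.current_t(),ctrl.current_ee_rot(),ctrl.current_width())
E
```

```text
scene [[457.0181381323237, 0.0, 319.49049837283616], [0.0, 457.0181381323237, 236.13603790540986], [0.0, 0.0, 1.0]] [1082.5524666338047, -373.817697874453, 1201.5704204883407] [[0.585, 0.811, -0.011], [0.685, -0.502, -0.527], [-0.433, 0.301, -0.85]]
side [[478.67618543757413, 0.0, 319.0073496187364], [0.0, 478.67618543757413, 241.6740047230618], [0.0, 0.0, 1.0]] [-144.22644362748585, 793.0549376758913, 640.7604885912542] [[-0.746, -0.666, 0.022], [-0.335, 0.346, -0.876], [0.576, -0.661, -0.481]]
wrist [[419.8053951463641, 0.0, 320.99401120013215], [0.0, 419.8053951463641, 235.32853099997624], [0.0, 0.0, 1.0]] [329.15035010796, -563.769371923383, 372.9215058593283] [[0.408, -0.913, -0.001], [-0.877, -0.393, 0.277], [-0.253, -0.112, -0.961]]
0.15 [-3.07152931e+00 -6.54251119e-01  4.78889403e-04] 0.9988060503929138
```

View pics/scene0.png

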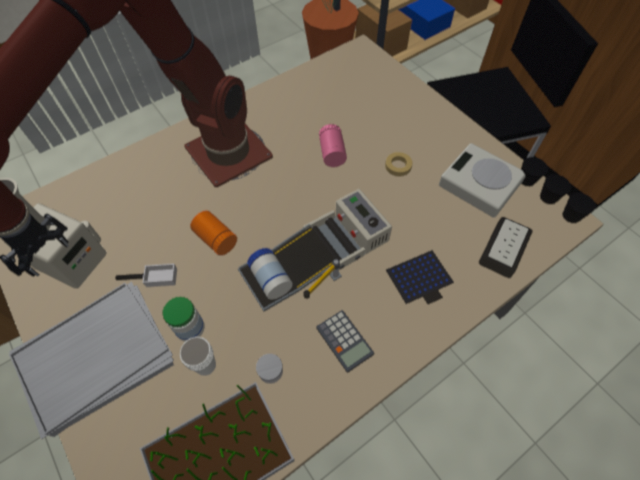

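View pics/side0.png

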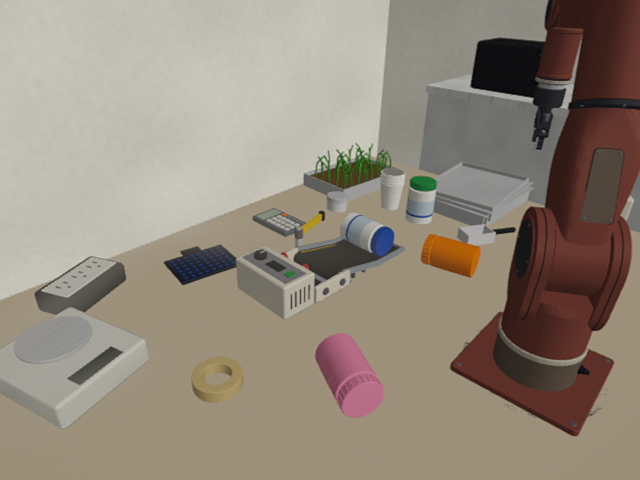

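View pics/wrist0.png

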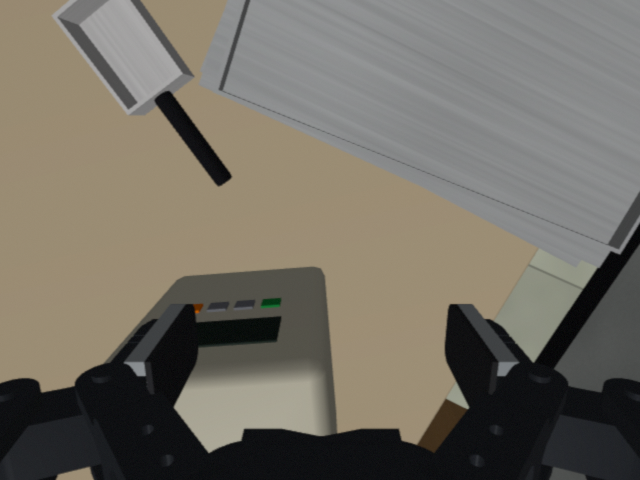

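Scene candidates: white jar with blue cap (270,274), orange look-alike (214,232), pink look-alike (333,145), green-capped spare (182,316), and cup stack (197,352). I choose (270,274) because it is white with a blue cap and lies at the foot of the ramp. I'll check it in a close crop.

Run:
```python
import cv2
a=cv2.imread("pics/scene0.png")[180:320,225:405]; cv2.imwrite("pics/c1.png",cv2.resize(a,None,fx=4.4,fy=4.2,interpolation=cv2.INTER_CUBIC)[:600,:800])
a=cv2.imread("pics/side0.png")[195:325,225:415]; cv2.imwrite("pics/c2.png",cv2.resize(a,None,fx=4.2,fy=4.2,interpolation=cv2.INTER_CUBIC))
```

```text
(no output)
```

View pics/c1.png

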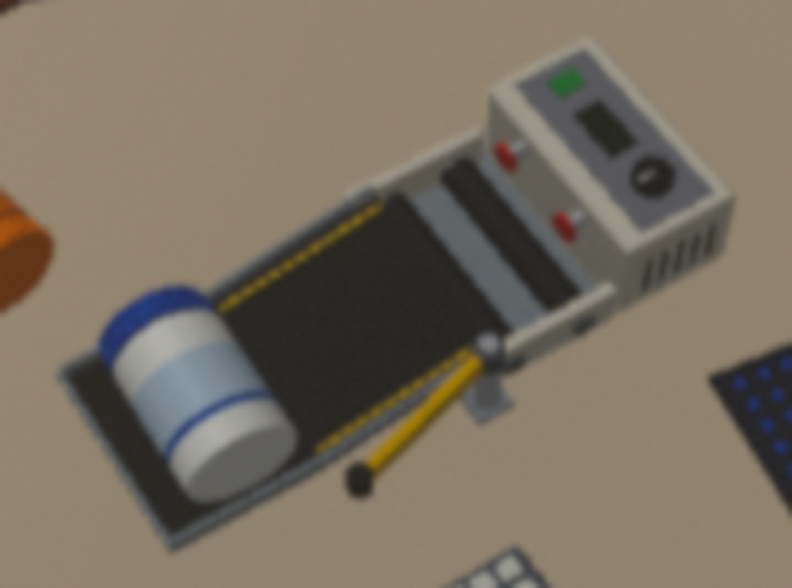

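View pics/c2.png

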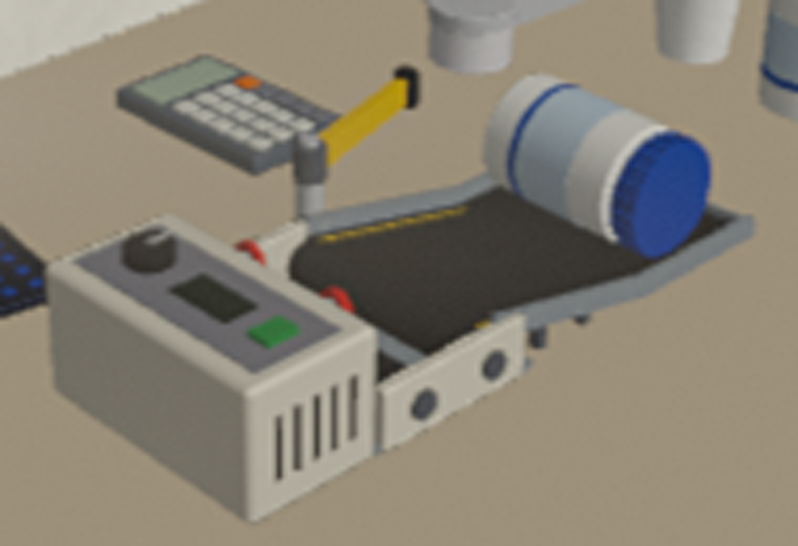

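The crop confirms the blue-capped white jar on the landing with its cap towards +y, and the arm open beside the ramp. Next I'll fit the machine pose from the housing corners and hub, then the jar and the arm angle.

```bash
cat > h.py <<'E'
import numpy as np, cv2
from scipy.optimize import least_squares
def proj(d,X):
    p=d["mtx"]@(d["R"]@np.asarray(X,float)+d["t"]); return p[:2]/p[2]
def ray(d,uv):
    c=-d["R"].T@d["t"]; v=d["R"].T@np.linalg.solve(d["mtx"],[uv[0],uv[1],1]); return c,v
def onz(d,uv,z):
    c,v=ray(d,uv); return c+v*(z-c[2])/v[2]
def M2W(p,X):
    c,s=np.cos(p[2]),np.sin(p[2]); return np.array([p[0]+c*X[0]-s*X[1],p[1]+s*X[0]+c*X[1],X[2]])
E
python3 - <<'E'
from h import *
from station import ctrl
S=ctrl.get_image("scene");D=ctrl.get_image("side")
f1=lambda u:(225+u[0]/4.4-.4,180+u[1]/4.2-.4)
f2=lambda u:(225+u[0]/4.2-.4,195+u[1]/4.2-.4)
A=[(S,f1((490,92)),(61,85,97)),(S,f1((590,38)),(151,85,97)),(S,f1((733,197)),(151,-85,97)),(S,f1((632,248)),(61,-85,97)),(S,f1((488,340)),(-54,-93,86)),
(D,f2((165,215)),(61,-85,97)),(D,f2((375,335)),(61,85,97)),(D,f2((250,385)),(151,85,97)),(D,f2((50,265)),(151,-85,97)),(D,f2((252,520)),(151,85,0)),(D,f2((312,140)),(-54,-93,86))]
g=onz(S,f1((488,340)),86);h=onz(S,f1((632,248)),97);print(g,h)
fun=lambda p:np.concatenate([proj(d,M2W(p,X))-uv for d,uv,X in A])
r=least_squares(fun,[g[0],g[1],0.5]);
for y in(-2,-.5,1,2.5):
    q=least_squares(fun,[g[0],g[1],y]); r=q if q.cost<r.cost else r
print(r.x,np.degrees(r.x[2]),r.fun.reshape(-1,2).round(1).tolist())
p=r.x; np.save("m.npy",p)
def W2M(w): c,s=np.cos(p[2]),np.sin(p[2]);a=w[0]-p[0];b=w[1]-p[1];return np.array([c*a+s*b,-s*a+c*b,w[2]])
for d,f,u,z in((S,f1,(360,472),83),(D,f2,(407,72),83)):
    w=W2M(onz(d,f(u),z));print("barend",w,np.arctan2(-(w[0]+54),(w[1]+93)),np.hypot(w[0]+54,w[1]+93))
# overlay
for n,d in(("scene",S),("side",D)):
    im=d["img"][:,:,::-1].copy()
    im=cv2.resize(im,None,fx=4,fy=4,interpolation=cv2.INTER_CUBIC)
    for X0 in(-238,-220,-205):
        for yy in(-64,64):
            pts=np.array([(proj(d,M2W(p,(X0+40*np.cos(t),yy,44+40*np.sin(t))))+.5)*4 for t in np.linspace(0,6.28,40)]).astype(int)
            cv2.polylines(im,[pts],True,{-238:(0,0,255),-220:(0,255,0),-205:(255,0,255)}[X0],1)
    for Q in([(-171,75,4),(-171,-75,4),(-34,-75,33),(-34,75,33)],[(61,85,97),(61,-85,97),(151,-85,97),(151,85,97)],[(-283,75,14),(-283,-75,14)]):
        cv2.polylines(im,[np.array([(proj(d,M2W(p,x))+.5)*4 for x in Q]).astype(int)],True,(255,255,0),1)
    c=((proj(d,M2W(p,(-100,0,30))))*4).astype(int)
    cv2.imwrite(f"pics/ov_{n}.png",im[c[1]-300:c[1]+300,c[0]-400:c[0]+400])
for n,d,f,u,z in[("scoop",S,0,(160,275),20),("orange",S,0,(214,232),40),("pink",S,0,(333,145),40),("spare",S,0,(180,308),128),("calc",S,0,(344,340),18),("tin",S,0,(268,368),46),("plate",S,0,(420,277),8),("tape",S,0,(399,163),24),("cup",S,0,(197,350),119)]:
    w=onz(d,u,z);print(n,w.round(),W2M(w).round())
E
```

```text
[605.19822027  10.92058846  86.        ] [608.0782953  124.30960773  97.        ]
[516.26417278  71.24846113   1.50876959] 86.44612988054304 [[-0.7, -4.6], [1.2, -4.6], [2.5, -3.4], [-0.0, -1.2], [0.3, 0.0], [1.6, -6.1], [1.8, -6.8], [-0.2, -2.8], [-2.2, -5.1], [-0.0, 3.1], [0.1, -0.2]]
barend [-172.06558435 -129.28349839   83.        ] 1.8689518876190374 123.51507787454143
barend [-168.53438375 -126.74947628   83.        ] 1.85735309123529 119.40331742217106
scoop [ 315. -406.   20.] [-489.  172.   20.]
orange [ 291. -210.   40.] [-295.  208.   40.]
pink [221. 290.  40.] [200. 308.  40.]
spare [ 500. -403.  128.] [-474.  -14.  128.]
calc [783. -92.  18.] [-147. -276.   18.]
tin [ 735. -299.   46.] [-356. -241.   46.]
plate [760. 203.   8.] [ 147. -235.    8.]
tape [406. 428.  24.] [350. 132.  24.]
cup [ 619. -419.  119.] [-483. -133.  119.]
```

View pics/ov_scene.png

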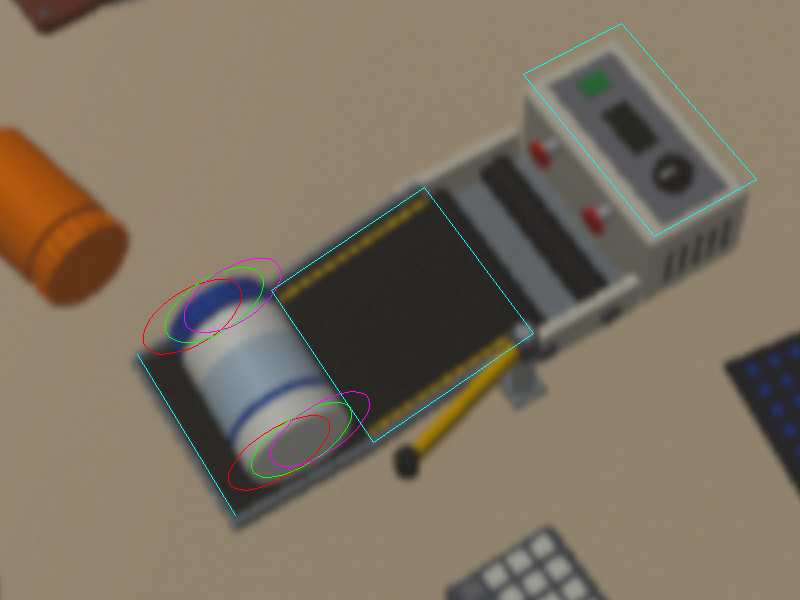

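View pics/ov_side.png

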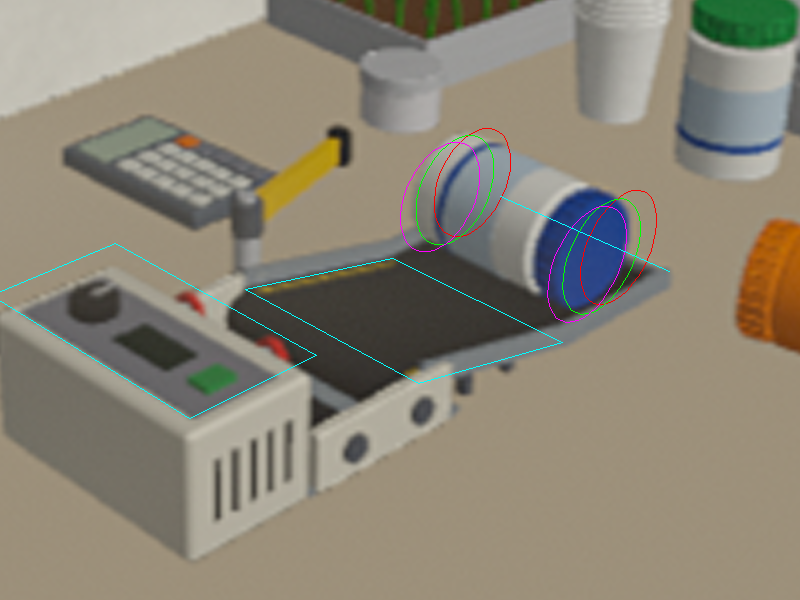

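Run:
```python
import cv2
a=cv2.imread("pics/scene0.png")[185:265,305:400]; cv2.imwrite("pics/d1.png",cv2.resize(a,None,fx=8,fy=7.5,interpolation=cv2.INTER_CUBIC))
a=cv2.imread("pics/side0.png")[235:315,235:365]; cv2.imwrite("pics/d2.png",cv2.resize(a,None,fx=6,fy=6,interpolation=cv2.INTER_CUBIC))
a=cv2.imread("pics/scene0.png")[235:315,235:345]; cv2.imwrite("pics/d3.png",cv2.resize(a,None,fx=7,fy=7,interpolation=cv2.INTER_CUBIC))
a=cv2.imread("pics/side0.png")[205:285,290:410]; cv2.imwrite("pics/d4.png",cv2.resize(a,None,fx=6,fy=6,interpolation=cv2.INTER_CUBIC))
```

```text
(no output)
```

View pics/d1.png

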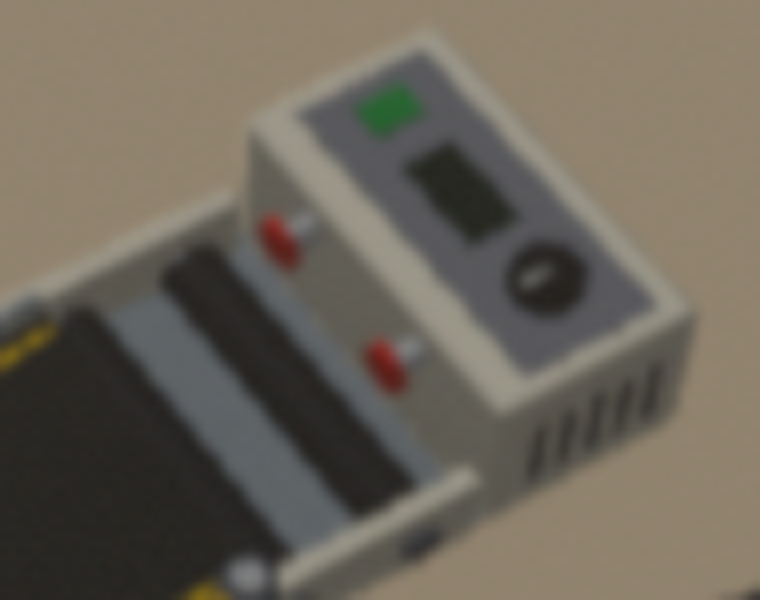

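View pics/d2.png

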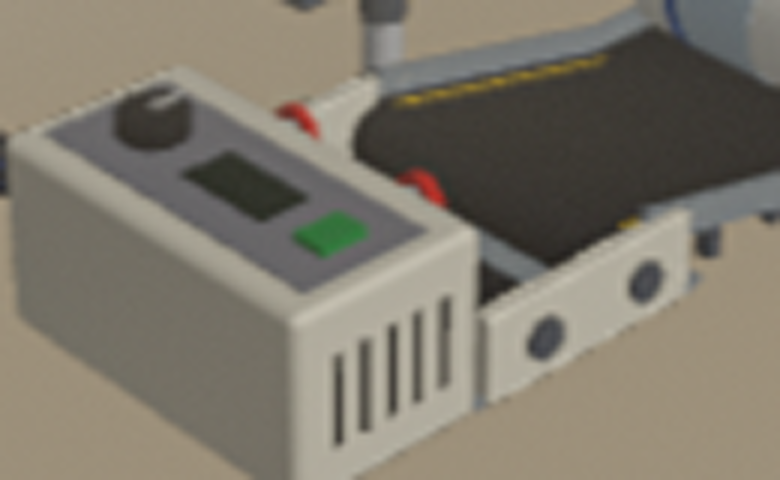

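View pics/d3.png

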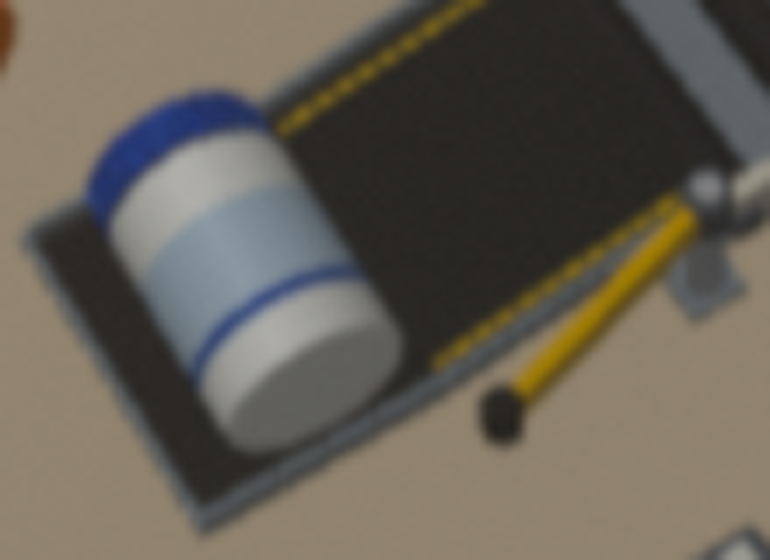

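View pics/d4.png

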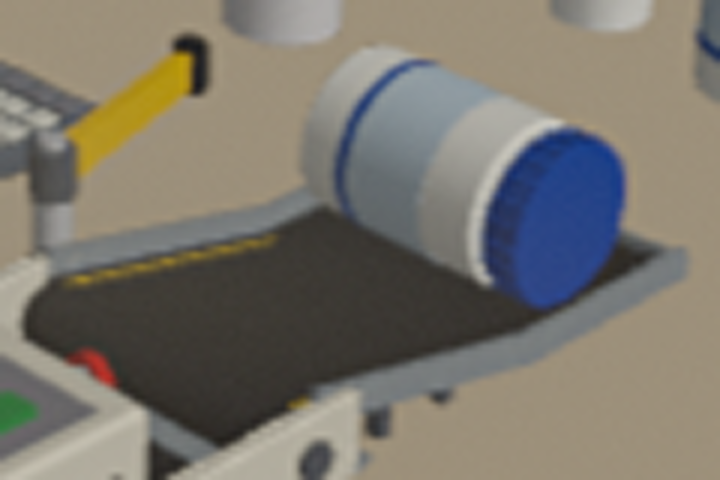

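```bash
cat > fit.py <<'E'
from h import *
from station import ctrl
S=ctrl.get_image("scene");D=ctrl.get_image("side")
g=lambda ox,oy,sx,sy:(lambda *u:(ox+(u[0]+.5)/sx-.5,oy+(u[1]+.5)/sy-.5))
d1=g(305,185,8,7.5);d2=g(235,235,6,6);d3=g(235,235,7,7);d4=g(290,205,6,6)
A=[(S,d1(250,120),(61,85,97)),(S,d1(425,32),(151,85,97)),(S,d1(693,308),(151,-85,97)),(S,d1(505,408),(61,-85,97)),(S,d1(475,475),(56,-80,40)),(S,d1(195,250),(28,70,34)),(S,d1(388,497),(28,-70,34)),(S,d3(707,188),(-54,-93,86)),
(D,d2(545,337),(28,85,20)),(D,d2(647,282),(-28,85,20)),(D,d2(688,208),(-56,85,40)),(D,d2(295,320),(151,85,97)),(D,d2(475,230),(61,85,97)),(D,d2(12,138),(151,-85,97)),(D,d2(178,66),(61,-85,97)),(D,d4(52,135),(-54,-93,86)),
(D,d4(97,355),(40,-35,77)),(S,d1(282,240),(43,35,66)),(S,d1(388,365),(43,-35,66))]
fun=lambda p:np.concatenate([proj(d,M2W(p,X))-uv for d,uv,X in A])
E
python3 - <<'E'
from fit import *
r=least_squares(fun,[510,70,1.0],loss="soft_l1",f_scale=1.5)
print(r.x,np.degrees(r.x[2]))
for a,e in zip(A,fun(r.x).reshape(-1,2).round(1)):print("S" if a[0] is S else "D",a[2],e)
for y in (.9,1.3,1.7):print(least_squares(fun,[510,70,y]).x)
f2=lambda p:np.concatenate([fun(p[:3])]) 
# per camera
for cam in(S,D):
    B=[a for a in A if a[0] is cam]
    ff=lambda p:np.concatenate([proj(d,M2W(p,np.array(X))+[0,0,p[3]])-uv for d,uv,X in B])
    q=least_squares(ff,[510,70,1.3,0]);print(q.x,abs(q.fun).max())
E
```

```text
[517.35108902  70.04913604   1.5082509 ] 86.41641113049924
S (61, 85, 97) [-0.6 -3.3]
S (151, 85, 97) [ 2.1 -4.4]
S (151, -85, 97) [ 2.4 -2. ]
S (61, -85, 97) [ 0.4 -1.1]
S (56, -80, 40) [ 0.3 -0.3]
S (28, 70, 34) [-0.4 -0.4]
S (28, -70, 34) [ 1.3 -0.2]
S (-54, -93, 86) [ 0.1 -0.4]
D (28, 85, 20) [-0.   0.1]
D (-28, 85, 20) [-0.2 -0. ]
D (-56, 85, 40) [1.4 0.8]
D (151, 85, 97) [ 0.2 -4.9]
D (61, 85, 97) [ 1.9 -5.7]
D (151, -85, 97) [-2.2 -5.4]
D (61, -85, 97) [ 1.3 -6.2]
D (-54, -93, 86) [0.8 0.4]
D (40, -35, 77) [-19.5 -12.3]
S (43, 35, 66) [-0.7  0.8]
S (43, -35, 66) [-0.7  0.8]
[512.7411851   70.61604759   1.50311854]
[512.74118049  70.61604564   1.5031184 ]
[512.7411922   70.61604637   1.5031187 ]
[491.92846015  92.10983622   1.50716394 -57.74073706] 2.31299998986853
[542.77110531  37.60963314   1.51312731 -35.60205395] 17.244197142678445
```

Run:
```python
from fit import *
import fit
fit.A=[a for a in A if a[2][2] not in(97,77)]
A=fit.A
r=least_squares(fun,[517,70,1.508]); p=r.x; print(p,np.abs(r.fun).max()); np.save("m.npy",p)
def W2M(w): c,s=np.cos(p[2]),np.sin(p[2]);a=w[0]-p[0];b=w[1]-p[1];return np.array([c*a+s*b,-s*a+c*b,w[2]])
for d,u,z in((S,d3(505,400),83),(D,d4(192,42),83)):
    w=W2M(onz(d,u,z));print("barend",w,np.arctan2(-(w[0]+54),(w[1]+93)),np.hypot(w[0]+54,w[1]+93))
print("lip",W2M(onz(S,d3(30,235),14)),W2M(onz(S,d3(205,525),14)))
# jar fit on silhouette: segment jar (white/blue) in both
for jx in(-225,-220,-215,-210): pass
for n,d in(("scene",S),("side",D)):
    k=5; im=cv2.resize(d["img"][:,:,::-1].copy(),None,fx=k,fy=k,interpolation=cv2.INTER_CUBIC)
    for X0,col in((-230,(0,0,255)),(-220,(0,255,0)),(-210,(255,0,255))):
        for yy in(-64,64):
            pts=np.array([(proj(d,M2W(p,(X0+40*np.cos(t),yy,44+40*np.sin(t))))+.5)*k for t in np.linspace(0,6.28,60)]).astype(int)
            cv2.polylines(im,[pts],True,col,1)
    for Q in([(-171,75,4),(-171,-75,4),(-34,-75,33),(-34,75,33)],[(-283,75,14),(-283,-75,14)]):
        cv2.polylines(im,[np.array([(proj(d,M2W(p,x))+.5)*k for x in Q]).astype(int)],True,(255,255,0),1)
    c=((proj(d,M2W(p,(-200,0,30))))*k).astype(int)
    cv2.imwrite(f"pics/ow_{n}.png",im[c[1]-250:c[1]+250,c[0]-300:c[0]+300])
```

```text
[517.96340632  70.24902421   1.50916447] 1.4557908196990752
barend [-170.14718416 -127.21850267   83.        ] 1.8573038772956345 121.08292329300585
barend [-168.57521444 -125.50582239   83.        ] 1.8472394696530967 119.09705392699215
lip [-283.89529939   73.44493422   14.        ] [-284.46102281  -80.72795854   14.        ]
```

View pics/ow_scene.png

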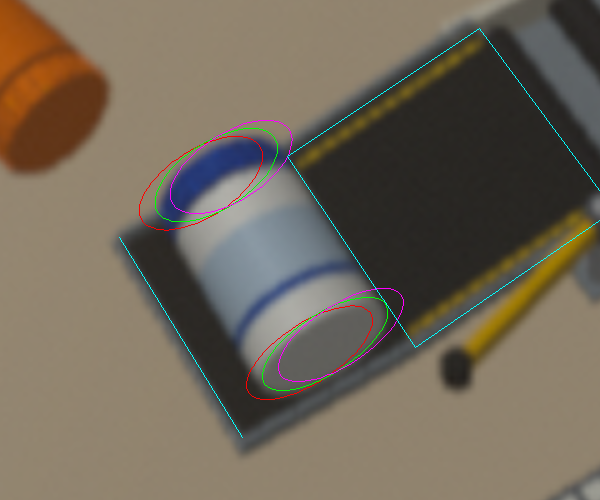

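View pics/ow_side.png

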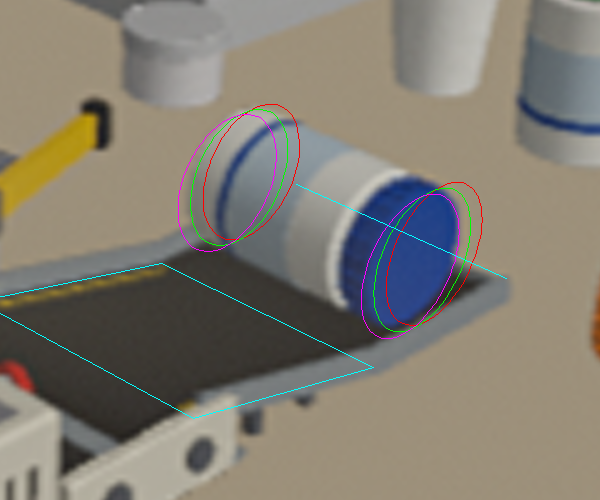

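```bash
cat > jarfit.py <<'E'
from h import *
p=np.load("m.npy")
def hull(d,q,z=None):
    x,y,a=q[:3]; z=44 if z is None else z
    P=[]
    for yy in(-64,64):
        for t in np.linspace(0,6.28,50):
            lx=40*np.cos(t); P.append(proj(d,M2W(p,(x+lx*np.cos(a)-yy*np.sin(a),y+lx*np.sin(a)+yy*np.cos(a),z+40*np.sin(t)))))
    return cv2.convexHull((np.array(P)).astype(np.float32))
def mask(d,q,z=None,grow=14,v=95):
    im=d["img"].astype(int); h=hull(d,q,z)
    roi=np.zeros(im.shape[:2],np.uint8); cv2.fillConvexPoly(roi,h.astype(np.int32),1); roi=cv2.dilate(roi,np.ones((grow,grow)))
    R,G,B=im[...,0],im[...,1],im[...,2]
    m=((B>v)&(B>=R-14)).astype(np.uint8)|((B>R+35)&(B>60))
    m=(m&roi).astype(np.uint8); m=cv2.morphologyEx(m,cv2.MORPH_OPEN,np.ones((4,4)));m=cv2.morphologyEx(m,cv2.MORPH_CLOSE,np.ones((5,5)))
    n,l,s,_=cv2.connectedComponentsWithStats(m); 
    return (l==1+np.argmax(s[1:,4])).astype(np.uint8)
def rend(d,q,z=None,k=4):
    a=np.zeros((480*k,640*k),np.uint8); cv2.fillConvexPoly(a,((hull(d,q,z)+.5)*k).astype(np.int32),255)
    return cv2.resize(a,(640,480),interpolation=cv2.INTER_AREA)/255.
E
python3 - <<'E'
from jarfit import *
from station import ctrl
from scipy.optimize import minimize
S=ctrl.get_image("scene");D=ctrl.get_image("side")
q0=np.array([-218,0,0.])
ms=[mask(d,q0) for d in(S,D)]
for cams in([0,1],[0],[1]):
    f=lambda u:sum(np.abs(rend((S,D)[i],u*[1,1,.01])-ms[i]).sum() for i in cams)
    r=minimize(f,[-218,0,0],method="Nelder-Mead",options=dict(initial_simplex=[[-218,0,0],[-208,0,0],[-218,8,0],[-218,0,5]]))
    print(r.x*[1,1,.01],r.fun,[m.sum() for m in ms])
    if len(cams)==2:b=r.x*[1,1,.01]
o=[]
for d,m in zip((S,D),ms):
    im=d["img"][:,:,::-1].copy(); k=5; im=cv2.resize(im,None,fx=k,fy=k)
    c,_=cv2.findContours(cv2.resize(m,None,fx=k,fy=k,interpolation=0),0,1); cv2.drawContours(im,c,-1,(0,0,255),1)
    cv2.polylines(im,[((hull(d,b)+.5)*k).astype(int)],True,(0,255,0),1)
    e=hull(d,b).mean(0)[0]*k; e=e.astype(int); o.append(im[e[1]-200:e[1]+200,e[0]-200:e[0]+200])
cv2.imwrite("pics/jf.png",np.hstack(o))
E
```

```text
[-2.19618184e+02  5.67775341e+00 -7.50818900e-03] 574.6901960784314 [np.uint64(1112), np.uint64(1697)]
[-2.19346412e+02  1.06630113e+01 -2.59553392e-02] 307.45882352941175 [np.uint64(1112), np.uint64(1697)]
[-2.17558738e+02  4.69920267e+00 -4.06188379e-02] 244.8156862745098 [np.uint64(1112), np.uint64(1697)]
```

View pics/jf.png

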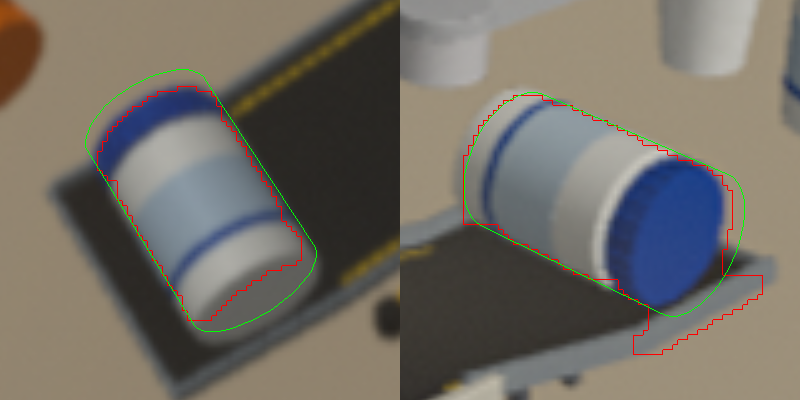

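```bash
cat > rob.py <<'E'
from jarfit import *
from station import ctrl
from scipy.spatial.transform import Rotation as Ro
def ori(sg,yaw=0):
    a=p[2]+yaw; y=sg*np.array([-np.sin(a),np.cos(a),0]); z=np.array([0,0,-1.]); return Ro.from_matrix(np.c_[np.cross(y,z),y,z]).as_rotvec()
W=lambda x,y,z:M2W(p,(x,y,z))
def W2M(w): c,s=np.cos(p[2]),np.sin(p[2]);a=w[0]-p[0];b=w[1]-p[1];return np.array([c*a+s*b,-s*a+c*b,w[2]])
E
python3 - <<'E'
from rob import *
print(ctrl.current_q())
for sg in(1,-1):
    for X in((-277,0,150),(-277,0,22),(-100,0,40),(-45,0,50),(-133,-138,50),(-133,-138,150),(-75,0,50)):
        q=ctrl.solve_ik(W(*X),ori(sg)); print(sg,X,W(*X).round(),None if q is None else np.round(q,2))
E
```

```text
[ 1.05179223  0.33319033  0.0399059   1.46542874 -0.01340909  1.34330104
 -0.05852202]
1 (-277, 0, 150) [ 501. -206.  150.] [-0.71  0.36  1.23  1.87 -0.37  1.17 -2.55]
1 (-277, 0, 22) [ 501. -206.   22.] [-0.63  0.67  1.22  1.98 -0.75  1.03 -2.26]
1 (-100, 0, 40) [512. -30.  40.] [-1.08  0.7   1.37  2.04 -0.79  1.09 -2.54]
1 (-45, 0, 50) [515.  25.  50.] [ 0.79  0.46 -1.09  1.94  0.48  1.02  2.56]
1 (-133, -138, 50) [648. -71.  50.] [-0.76  0.85  1.21  1.69 -0.84  1.22 -2.55]
1 (-133, -138, 150) [648. -71. 150.] [-0.81  0.81  1.36  1.6  -0.8   1.4  -2.57]
1 (-75, 0, 50) [513.  -5.  50.] [ 0.85  0.46 -1.09  1.95  0.48  1.02  2.62]
-1 (-277, 0, 150) [ 501. -206.  150.] [ 0.66  0.2  -0.39  1.82  0.08  1.14  0.18]
-1 (-277, 0, 22) [ 501. -206.   22.] [ 0.64  0.35 -0.38  1.93  0.17  0.89  0.11]
-1 (-100, 0, 40) [512. -30.  40.] [ 0.45  0.3  -0.54  1.98  0.19  0.92 -0.25]
-1 (-45, 0, 50) [515.  25.  50.] [ 0.43  0.31 -0.64  1.96  0.22  0.95 -0.38]
-1 (-133, -138, 50) [648. -71.  50.] [ 0.43  0.54 -0.52  1.63  0.29  1.06 -0.23]
-1 (-133, -138, 150) [648. -71. 150.] [ 0.44  0.44 -0.53  1.54  0.23  1.23 -0.18]
-1 (-75, 0, 50) [513.  -5.  50.] [ 0.44  0.29 -0.58  1.97  0.2   0.94 -0.3 ]
```

Run:
```python
from rob import *
ctrl.move_to(W(-285,-2,190),ori(-1))
d=ctrl.get_image("wrist"); cv2.imwrite("pics/w1.png",d["img"][:,:,::-1])
print(ctrl.current_t(),W2M(ctrl.current_ee_pos()),W2M(-d["R"].T@d["t"]))
```

```text
2.25 [-286.8547755    -1.67692564  190.01327341] [-215.603683     -1.94826209  332.40197136]
```

View pics/w1.png

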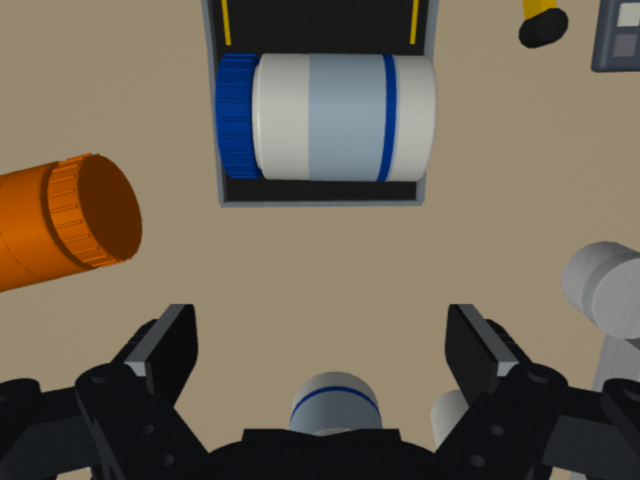

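The wrist view shows the jar at rows 54–181 and cols 216–436 on the landing, cap to the left (+y), square to it. The lip corners are at (220,206) and (425,204). I'll compute from these.

Run:
```python
from rob import *
d=ctrl.get_image("wrist")
for u in((220,206),(425,204)): print("lip",W2M(onz(d,u,14)))
def lineimg(X): return proj(d,M2W(p,X))
def pl(u): # ray in machine xz
    c,v=ray(d,u); a=W2M(c); b=W2M(c+v)-a; return a,b
for col in(270,380):
  s=[]
  a1,b1=pl((col,54));a2,b2=pl((col,181))
  def f(x):
    o=[]
    for a,b in((a1,b1),(a2,b2)):
        n=np.array([b[2],-b[0]])/np.hypot(b[0],b[2]); o.append(abs((x-a[0])*n[0]+(44-a[2])*n[1])-R)
    return o
  for R in(40,): 
    from scipy.optimize import fsolve
    r=least_squares(f,[-218]); print(col,r.x,r.fun)
for u in((218,118),(435,118)): print("ends",W2M(onz(d,u,60)))
for u in((543,28),): print("bar",W2M(onz(d,u,70)))
```

```text
lip [-283.79958147   76.17394084   14.        ]
lip [-282.64076295  -82.36652623   14.        ]Traceback (most recent call last):
  File "<stdin>", line 17, in <module>
    return func(*args, **kwargs)
    vector_fun = VectorFunction(
        fun_wrapped,
    ...<6 lines>...
        workers=workers
    )
    self.J, dct = approx_derivative(
                  ~~~~~~~~~~~~~~~~~^
        self.fun_wrapped, self.x, f0=self.f, **finite_diff_options
        ^^^^^^^^^^^^^^^^^^^^^^^^^^^^^^^^^^^^^^^^^^^^^^^^^^^^^^^^^^
    )
    ^
    raise ValueError("`f0` passed has more than 1 dimension.")
ValueError: `f0` passed has more than 1 dimension.
```

```bash
python3 - <<'E'
from rob import *
import fit
d=ctrl.get_image("wrist")
fit.A=[a for a in fit.A if a[2][2] not in(97,77)]
# lip corners symmetrical: unknown half width h and x
L=[(d,(220,206),1),(d,(425,204),-1),(fit.S,fit.d3(30,235),1),(fit.S,fit.d3(205,525),-1)]
f=lambda q:np.concatenate([fit.fun(q[:3])]+[proj(c,M2W(q,(q[4],s*q[3],14)))-u for c,u,s in L])
r=least_squares(f,[*p,79,-283],loss="soft_l1");print(r.x,abs(r.fun).max(),f(r.x)[-8:].round(1))
np.save("m.npy",r.x[:3])
E
python3 - <<'E'
from rob import *
d=ctrl.get_image("wrist")
def pl(u):
    c,v=ray(d,u); a=W2M(c); return a,W2M(c+v)-a
for col in(270,380):
  for u,s in(((col,54),-1),((col,181.5),1)):
    a,b=pl(u); n=np.array([b[2],-b[0]])/np.hypot(b[0],b[2])
    # solve |(x-a)n0+(44-a2)n1|=40
    print(col,u,[((sg*40-(44-a[2])*n[1])/n[0]+a[0]).round(1) for sg in(1,-1)])
for u in((218,118),(435,118)): print("ends",W2M(onz(d,u,60)))
w=W2M(onz(d,(543,28),70));print("bar",w,np.arctan2(-(w[0]+54),w[1]+93))
print(W2M(ctrl.current_ee_pos()))
E
```

```text
[ 518.54001519   70.06739647    1.5183465    79.17887648 -282.29647149] 1.6575871187025086 [ 0.   0.2 -0.2  0.1 -0.2 -0.8  1.1 -0. ]
270 (270, 54) [np.float64(-217.7), np.float64(-137.0)]
270 (270, 181.5) [np.float64(-299.2), np.float64(-218.2)]
380 (380, 54) [np.float64(-218.4), np.float64(-137.7)]
380 (380, 181.5) [np.float64(-299.9), np.float64(-219.0)]
ends [-216.10309367   64.7408967    60.        ]
ends [-217.43684369  -70.85994569   60.        ]
bar [-168.52934748 -126.51571649   70.        ] 1.8554860045766612
[-285.39412093    1.31480752  189.97983506]
```

Run:
```python
from rob import *
o=ctrl.current_ee_rot()
ctrl.line_to(W(-285,-2.5,190),ori(-1),speed=80)
ctrl.line_to(W(-285,-2.5,20),speed=120)
print(ctrl.current_t(),W2M(ctrl.current_ee_pos()),ctrl.current_wrist_force())
r=ctrl.line_to(W(-250,-2.5,26),speed=22,force_limit=10)
print(r,ctrl.current_t(),W2M(ctrl.current_ee_pos()),ctrl.current_wrist_force())
d=ctrl.get_image("wrist"); cv2.imwrite("pics/w2.png",d["img"][:,:,::-1])
d=ctrl.get_image("side"); cv2.imwrite("pics/s2.png",cv2.resize(d["img"][190:310,280:440,::-1],None,fx=5,fy=5))
```

```text
4.3167 [-285.1871454    -3.00937152   20.69834826] [-0.01133694 -0.84722849 -0.16057403]
False 6.0833 [-250.15076703   -2.47546619   25.96956252] [-0.81041943 -0.9692852  -0.72570569]
```

View pics/w2.png

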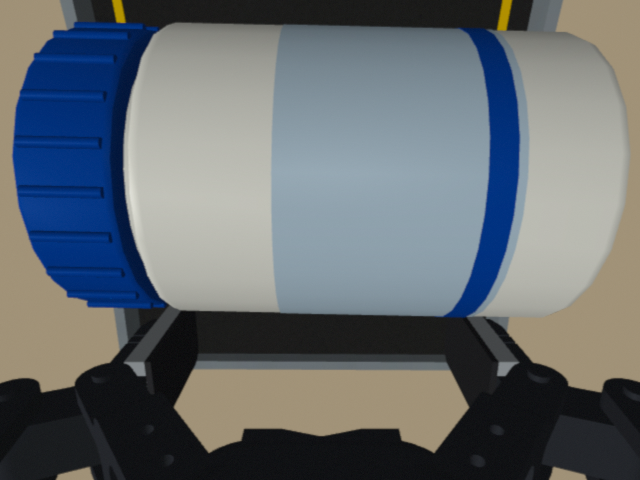

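View pics/s2.png

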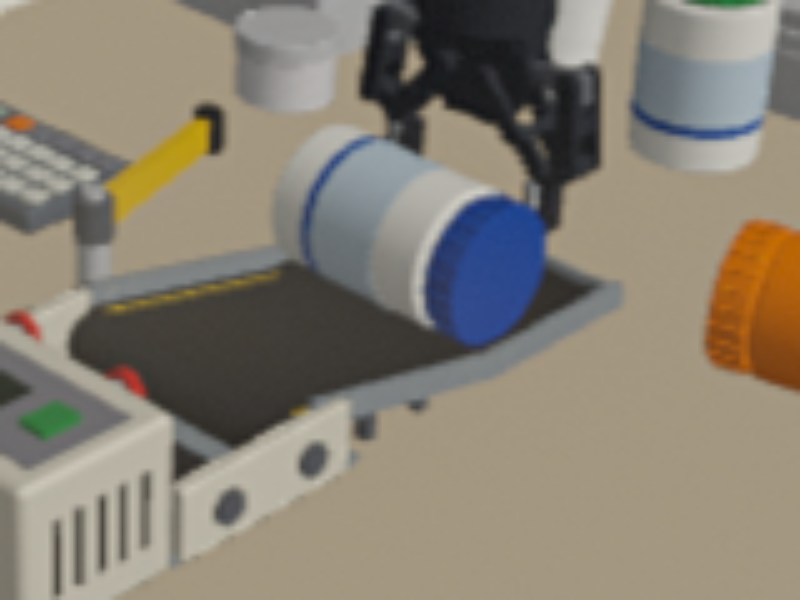

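The jar (wrist rows 22–315, side view (420,250)) is touching both fingertips near the foot of the slope and almost square. I'll continue up part of the slope.

Run:
```python
from rob import *
r=ctrl.line_to(W(-150,-2.5,41),speed=22,force_limit=12)
print(r,ctrl.current_t(),W2M(ctrl.current_ee_pos()),ctrl.current_wrist_force())
d=ctrl.get_image("wrist"); cv2.imwrite("pics/w3.png",d["img"][:,:,::-1])
d=ctrl.get_image("side"); cv2.imwrite("pics/s3.png",cv2.resize(d["img"][190:310,280:440,::-1],None,fx=5,fy=5))
```

```text
False 10.9333 [-150.15968485   -2.48200808   41.02807703] [-0.42071843 -4.52089135  2.2554487 ]
```

View pics/w3.png

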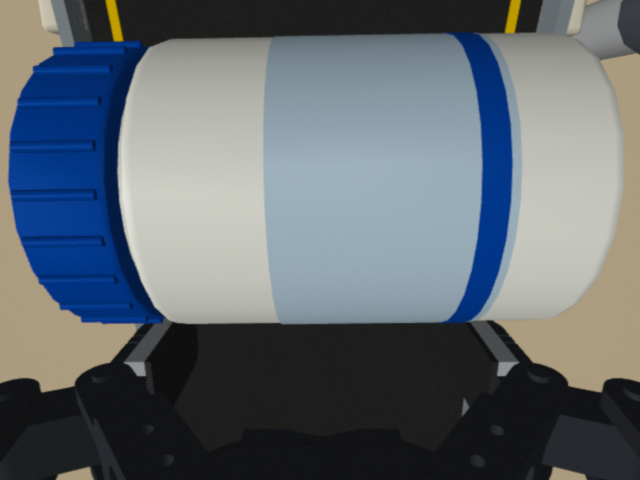

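View pics/s3.png

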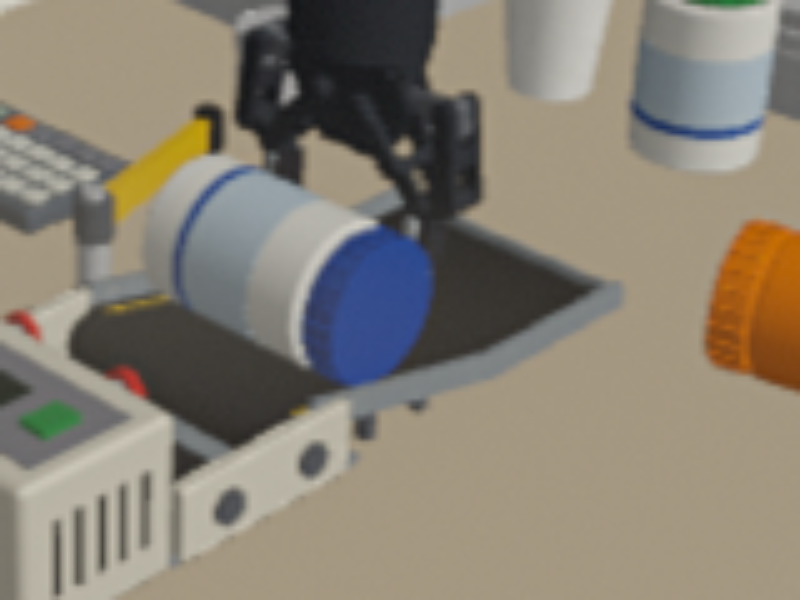

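The jar is on the slope against both fingers at about 4 N and still square. Next: over the front roller.

Run:
```python
from rob import *
r=ctrl.line_to(W(-90,-2.5,52),speed=22,force_limit=12)
print(r,ctrl.current_t(),W2M(ctrl.current_ee_pos()),ctrl.current_wrist_force())
r=ctrl.line_to(W(-64,-2.5,55),speed=16,force_limit=12)
print(r,ctrl.current_t(),W2M(ctrl.current_ee_pos()),ctrl.current_wrist_force())
d=ctrl.get_image("wrist"); cv2.imwrite("pics/w4.png",d["img"][:,:,::-1])
d=ctrl.get_image("side"); cv2.imwrite("pics/s4.png",cv2.resize(d["img"][190:310,250:410,::-1],None,fx=5,fy=5))
```

```text
False 13.9583 [-90.39203928  -2.46479451  52.01679925] [-0.14743297 -5.5804962   3.01558151]
False 15.7417 [-64.13065044  -2.49389526  54.99296955] [-0.3599793   0.73611141  1.26499095]
```

View pics/w4.png

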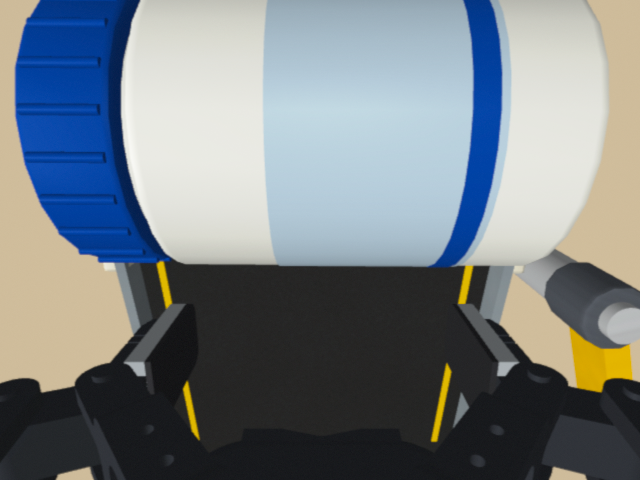

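View pics/s4.png

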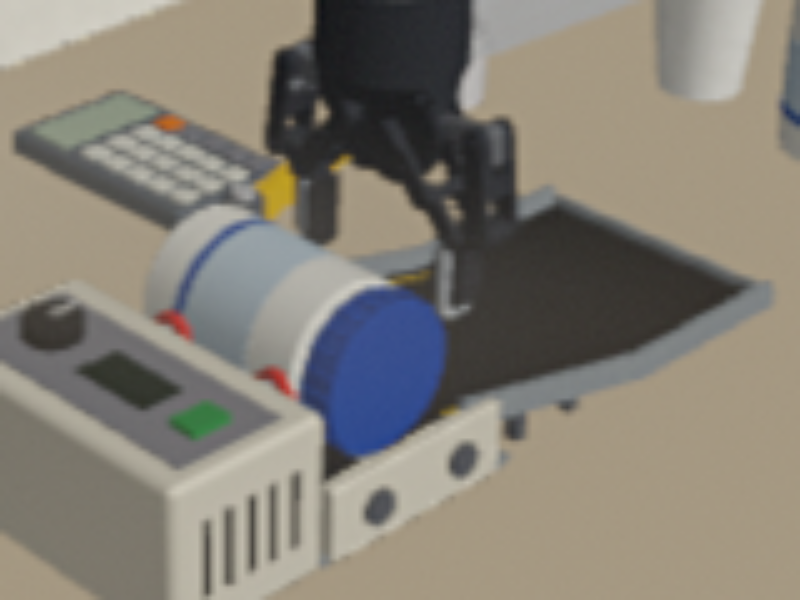

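The jar sits in the dip against the stops side with the fingers about 10 mm clear. I'll retreat, verify it is home, and then shut the fingers.

Run:
```python
from rob import *
ctrl.line_to(W(-95,-2.5,65),speed=80)
ctrl.line_to(W(-110,-2.5,190),speed=150)
ctrl.grasp(20)
d=ctrl.get_image("wrist"); cv2.imwrite("pics/w5.png",d["img"][:,:,::-1])
k=d["img"].copy()
for yy in(-64,64):
    pts=np.array([proj(d,W(40*np.cos(t),yy,66+40*np.sin(t))) for t in np.linspace(0,6.28,60)]).astype(int); cv2.polylines(k,[pts],True,(255,0,0),1)
cv2.imwrite("pics/w5o.png",k[:,:,::-1])
print(ctrl.current_t(),ctrl.current_width(),W2M(ctrl.current_ee_pos()))
```

```text
18.2083 -0.0015147820999952828 [-110.00591913   -2.50730714  190.02939652]
```

View pics/w5o.png

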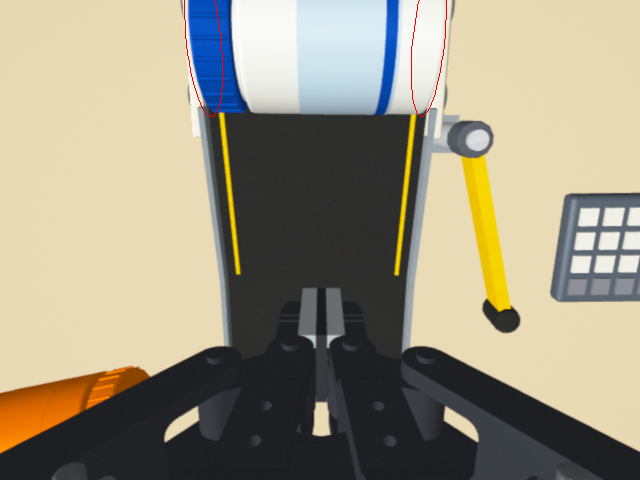

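The wrist overlay shows the jar's front edge at row 113 against 115 predicted for home, and it is square. The arm still points from the hub (475,138) to the end (505,318). Now I'll swing it shut.

```bash
cat >> rob.py <<'E'
def fp(th,gap,r=88,z=50):
    n=np.array([-np.cos(th),-np.sin(th)]); off=4+11*abs(n[0])+14.5*abs(n[1])+gap
    c=np.array([-54,-93])+r*np.array([-np.sin(th),np.cos(th)])+off*n
    return W(c[0],c[1],z)
E
python3 - <<'E'
from rob import *
print(W2M(fp(1.855,10)))
ctrl.move_to(fp(1.855,10,z=150),ori(-1))
ctrl.line_to(fp(1.855,10),speed=120,force_limit=8)
print(ctrl.current_t(),W2M(ctrl.current_ee_pos()),ctrl.current_wrist_force())
for th in np.linspace(1.8,1.2,5):
    r=ctrl.line_to(fp(th,0),speed=50,force_limit=12)
    if r: print("stop",th);break
print(ctrl.current_t(),W2M(ctrl.current_ee_pos()),ctrl.current_wrist_force())
d=ctrl.get_image("wrist"); cv2.imwrite("pics/w6.png",d["img"][:,:,::-1])
E
```

```text
[-129.77696731 -147.43359439   50.        ]
19.85 [-129.69982565 -148.05880118   50.99116353] [ 0.24293984  0.0531419  -0.11855852]
21.9667 [-143.96020794  -80.72382142   50.00106988] [-0.45999256 -0.00993052 -0.32308393]
```

View pics/w6.png

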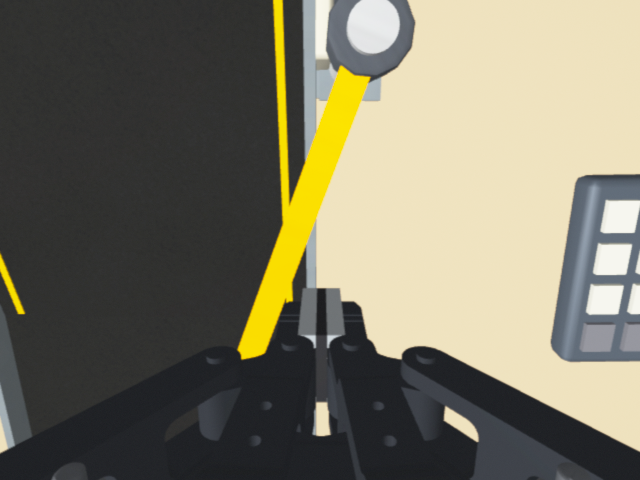

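The bar (hub (370,25) to (250,350)) is swinging in ahead of the fingers. Continuing.

Run:
```python
from rob import *
for th in np.linspace(1.08,0.12,9):
    r=ctrl.line_to(fp(th,0),speed=50,force_limit=12)
    if r: print("stop",th);break
print(ctrl.current_t(),W2M(ctrl.current_ee_pos()),ctrl.current_wrist_force())
for th in (.05,-.02,-.06):
    r=ctrl.line_to(fp(th,0),speed=15,force_limit=6)
    print(th,r,W2M(ctrl.current_ee_pos()),ctrl.current_wrist_force())
    if r:break
ctrl.wait(.2)
d=ctrl.get_image("wrist"); cv2.imwrite("pics/w7.png",d["img"][:,:,::-1])
print(ctrl.current_t())
```

```text
25.4083 [-80.57849448  -7.42724269  49.98009295] [0.26176815 0.766499   0.24847546]
0.05 False [-73.95973492  -5.77616603  49.95515195] [-0.57172903 -1.04566476 -0.56862515]
-0.02 True [-68.35238185  -4.60057805  49.72661678] [-1.13182909 -0.26777137 -1.18176267]
26.7417
```

View pics/w7.png

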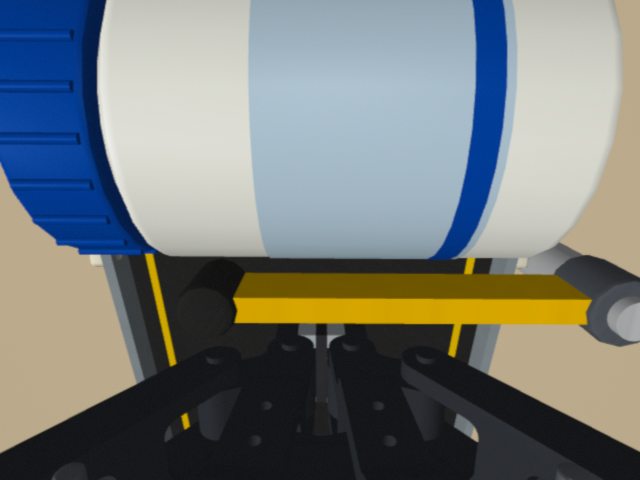

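The bar stands parallel to the jar and clear of it, with the fingers stopped by contact at 6 N. One more gentle press will confirm the limit, then I'll retreat and measure.

Run:
```python
from rob import *
e=W2M(ctrl.current_ee_pos())
r=ctrl.line_to(W(e[0]+4,e[1],50),speed=10,force_limit=6); print(r,W2M(ctrl.current_ee_pos()))
ctrl.line_to(W(-95,-5,52),speed=60)
ctrl.line_to(W(-125,-5,190),speed=150)
d=ctrl.get_image("wrist"); k=d["img"].copy()
for yy in(-64,64):
    pts=np.array([proj(d,W(40*np.cos(t),yy,66+40*np.sin(t))) for t in np.linspace(0,6.28,60)]).astype(int); cv2.polylines(k,[pts],True,(255,0,0),1)
for th in(0,.1):
    a=proj(d,W(-54,-93,80));b=proj(d,W(-54-122*np.sin(th),-93+122*np.cos(th),80)); cv2.line(k,a.astype(int),b.astype(int),(255,0,255),1)
cv2.imwrite("pics/w8.png",k[:,:,::-1])
d=ctrl.get_image("scene"); cv2.imwrite("pics/sc8.png",d["img"][:,:,::-1])
print(ctrl.current_t())
```

```text
True [-68.3551691   -4.01476687  49.16873332]
28.8
```

View pics/w8.png

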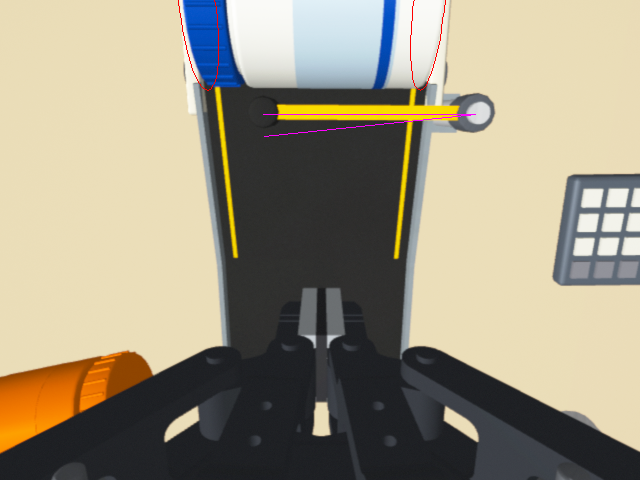

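View pics/sc8.png

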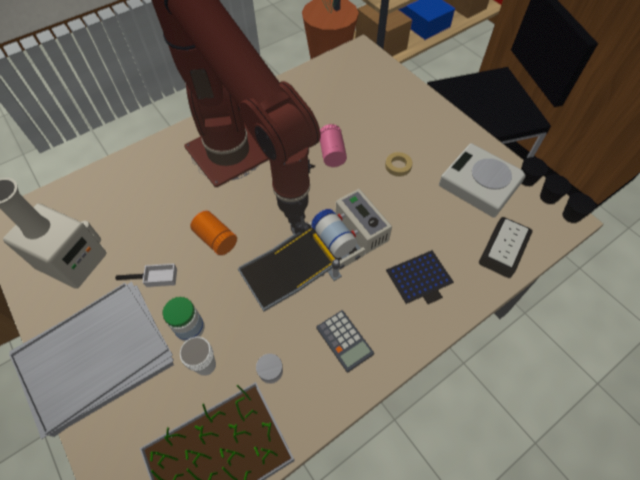

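The bar lies on the predicted 0 rad line (end at (263,112), hub (478,112)), not the 0.1 line. The jar edge is at row 87, on the home outline. In the scene view the bystanders are at their starting pixels and the arm is clear, so I'm handing in.

Run:
```python
from rob import *
print(ctrl.current_wrist_force()); ctrl.finish_job(); print(ctrl.current_t())
```

```text
[ 0.98246219  0.06848783 -0.67599974]
the job is handed in; nothing more can be done
the job is handed in; nothing more can be done
```

I pushed the blue-capped jar up the ramp with both open fingertips until it dropped onto the rollers, then swung the yellow arm shut with closed fingers. I handed the job in at about 29 s; it gave no verdict.

- **Push:** The wrist force read 4 to 6 N at the stops on the slope. I pushed slowly in short stages, and at each stop the jar was still against the fingers.
- **Jar home:** After the fingers backed off, the jar's front edge was within about 2 px of the predicted home outline and square to the machine. It was still there in the last picture.
- **Retaining arm:** It stopped twice at the same place on contact, and the last picture shows it on the 0 rad line.
- **Bystanders:** By eye they sit at the same pixels as at the start, and the gripper was clear of everything.
- **One disagreement:** The housing's top edge appeared lower than its stated 97 mm height in both cameras, so I left it out of the machine fit. I then corrected the machine's yaw by about 0.01 rad from the landing lip.

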